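# Find the jar with the steel puck by its weight and clamp it

### The job

One of the three identical jars on the blue mat holds a steel grinding puck; the other two hold light plastic ones. Find it by its weight, stand it upright on the black plate of the grey clamp, let go, then push the sliding jaw by its yellow post until the jar is held snug between the two jaws, without crushing it. The other two jars must be left standing upright on the mat; leave the amber bottle, the beaker and the brush alone.

Things in the scene. Friction and masses are not known exactly. Their poses are not given: they have to be found in the camera images.
- jar_1_mid (a point): centre (36 mm up) of a closed jar, one of three that look alike: upright white opaque cylinder, diameter 54 mm, 72 mm tall, its top 24 mm a fixed blue lid of the same diameter (good to grip). z is up. It starts on the mat. With a plastic puck it weighs 0.15 to 0.21 kg, with the steel puck 0.40 to 0.54 kg; any one may be the heavy one
- jar_2_mid (a point): centre (36 mm up) of a closed jar, one of three that look alike: upright white opaque cylinder, diameter 54 mm, 72 mm tall, its top 24 mm a fixed blue lid of the same diameter (good to grip). z is up. It starts on the mat. With a plastic puck it weighs 0.15 to 0.21 kg, with the steel puck 0.40 to 0.54 kg; any one may be the heavy one
- jar_3_mid (a point): centre (36 mm up) of a closed jar, one of three that look alike: upright white opaque cylinder, diameter 54 mm, 72 mm tall, its top 24 mm a fixed blue lid of the same diameter (good to grip). z is up. It starts on the mat. With a plastic puck it weighs 0.15 to 0.21 kg, with the steel puck 0.40 to 0.54 kg; any one may be the heavy one
- mat_mid (a point): centre of the top face of the fixed blue mat, 130 mm (its x) by 360 mm (its y), 4 mm thick, on which the jars stand in a row along its y, about 120 mm apart
- seat (a point): the jar's home in the grey clamp, 22 mm above the bench: where the centre of the heavy jar's underside ends up. y points from the moving to the fixed jaw, z up. Jar may be set down between the jaws on the black plate (x -35 to +35, y -52 to +26 mm), best at x = 0, y = -12 mm; the moving jaw then pushes it home
- clamp: the grey clamp: fixed base 130 mm (x) by 225 mm (y), 16 mm high; origin on the bench straight below seat, same axes. Its fixed aluminium jaw has its face at y = +27 mm, 84 mm wide, top 58 mm above the bench
- plate (a joint): travel of the black sprung plate, m: 0 = up, its top 30 mm above the bench; 0.008 = fully down on its stop, top 22 mm above the bench. It stays up (under 0.002) beneath a jar with a plastic puck and sinks to the stop under the one with the steel puck
- jaw (a joint): travel of the moving jaw, m: 0 = fully open (its face at y = -62 mm of seat), growing as it closes, limit 0.045; starts at 0 to 0.012; the jar is held snug at about 0.035. 3 N of friction, up to 7 N more while it pushes a jar over the plate, then a firm stop; stays where left. The face is 70 mm wide, 28 to 52 mm above the bench
- jaw_post (a point): the yellow upright square post on the moving jaw, 18 by 18 mm, its top 104 mm above the bench; this point is on its axis 88 mm above the bench (16 mm below its top), 64 mm behind the jaw face. The blue slide under it has its top at 40 mm above the bench. Pinch it from above or push it along +y of seat
- amber_bottle: small amber bottle with blue cap, 46 mm in diameter, 90 mm tall; origin at the centre of its underside. Bystander
- beaker: small white open beaker, 60 mm in diameter, 60 mm tall; origin at the centre of its underside. Bystander
- brush: small brush lying on the bench, 170 mm long, its length along its own x. Bystander
There are look-alikes about, which are no part of the job. Leave any turquoise look-alike of the part that bears jar_2_mid alone. What is shaped like the part that bears jar_1_mid but turquoise is not meant.

How it is judged:
On the way:
1. the jar with the steel puck stands upright on the sprung plate between the jaws, released, and has pressed the plate down (value of joint plate above 0.006 m and contact force between the fingers and plate below 0.1 N and value of joint jaw below 0.031 m and ((x of jar_1_mid in the frame of seat between -0.02 and 0.02 m and y of jar_1_mid in the frame of seat between -0.035 and 0.0045 m and z of jar_1_mid in the frame of seat below 0.042 m and angle between jar_1_mid's own z axis and vertical below 0.1 rad and contact force between the fingers and jar_1 below 0.1 N) or (x of jar_2_mid in the frame of seat between -0.02 and 0.02 m and y of jar_2_mid in the frame of seat between -0.035 and 0.0045 m and z of jar_2_mid in the frame of seat below 0.042 m and angle between jar_2_mid's own z axis and vertical below 0.1 rad and contact force between the fingers and jar_2 below 0.1 N) or (x of jar_3_mid in the frame of seat between -0.02 and 0.02 m and y of jar_3_mid in the frame of seat between -0.035 and 0.0045 m and z of jar_3_mid in the frame of seat below 0.042 m and angle between jar_3_mid's own z axis and vertical below 0.1 rad and contact force between the fingers and jar_3 below 0.1 N))), for 0.2 s.
At the end, for the whole second after the job is handed in: The heavy jar stands upright on the plate (plate pressed down more than 6 mm by its weight), within 20 mm of the clamp's centre line and within 3.5 mm of its home against the fixed jaw; the moving jaw is closed on it (joint over 0.0315 m); the other two jars stand upright and at rest on the mat (value of joint plate above 0.006 m and value of joint jaw above 0.0315 m and (((x of jar_1_mid in the frame of seat between -0.02 and 0.02 m and y of jar_1_mid in the frame of seat between -0.0035 and 0.0035 m and z of jar_1_mid in the frame of seat below 0.042 m and angle between jar_1_mid's own z axis and vertical below 0.1 rad and linear speed of jar_1 below 0.02 m/s) and (x of jar_2_mid in the frame of mat_mid between -0.065 and 0.065 m and y of jar_2_mid in the frame of mat_mid between -0.18 and 0.18 m and z of jar_2_mid in the frame of mat_mid between 0.03 and 0.042 m and angle between jar_2_mid's own z axis and vertical below 0.1 rad and linear speed of jar_2 below 0.02 m/s) and (x of jar_3_mid in the frame of mat_mid between -0.065 and 0.065 m and y of jar_3_mid in the frame of mat_mid between -0.18 and 0.18 m and z of jar_3_mid in the frame of mat_mid between 0.03 and 0.042 m and angle between jar_3_mid's own z axis and vertical below 0.1 rad and linear speed of jar_3 below 0.02 m/s)) or ((x of jar_2_mid in the frame of seat between -0.02 and 0.02 m and y of jar_2_mid in the frame of seat between -0.0035 and 0.0035 m and z of jar_2_mid in the frame of seat below 0.042 m and angle between jar_2_mid's own z axis and vertical below 0.1 rad and linear speed of jar_2 below 0.02 m/s) and (x of jar_1_mid in the frame of mat_mid between -0.065 and 0.065 m and y of jar_1_mid in the frame of mat_mid between -0.18 and 0.18 m and z of jar_1_mid in the frame of mat_mid between 0.03 and 0.042 m and angle between jar_1_mid's own z axis and vertical below 0.1 rad and linear speed of jar_1 below 0.02 m/s) and (x of jar_3_mid in the frame of mat_mid between -0.065 and 0.065 m and y of jar_3_mid in the frame of mat_mid between -0.18 and 0.18 m and z of jar_3_mid in the frame of mat_mid between 0.03 and 0.042 m and angle between jar_3_mid's own z axis and vertical below 0.1 rad and linear speed of jar_3 below 0.02 m/s)) or ((x of jar_3_mid in the frame of seat between -0.02 and 0.02 m and y of jar_3_mid in the frame of seat between -0.0035 and 0.0035 m and z of jar_3_mid in the frame of seat below 0.042 m and angle between jar_3_mid's own z axis and vertical below 0.1 rad and linear speed of jar_3 below 0.02 m/s) and (x of jar_1_mid in the frame of mat_mid between -0.065 and 0.065 m and y of jar_1_mid in the frame of mat_mid between -0.18 and 0.18 m and z of jar_1_mid in the frame of mat_mid between 0.03 and 0.042 m and angle between jar_1_mid's own z axis and vertical below 0.1 rad and linear speed of jar_1 below 0.02 m/s) and (x of jar_2_mid in the frame of mat_mid between -0.065 and 0.065 m and y of jar_2_mid in the frame of mat_mid between -0.18 and 0.18 m and z of jar_2_mid in the frame of mat_mid between 0.03 and 0.042 m and angle between jar_2_mid's own z axis and vertical below 0.1 rad and linear speed of jar_2 below 0.02 m/s)))); the robot touches nothing.
It fails at once if a jar is crushed: more than 40 N between a jar and the moving jaw (contact force between jaw and jar_1 above 40 N or contact force between jaw and jar_2 above 40 N or contact force between jaw and jar_3 above 40 N).
It fails at once if a jar is tipped over (angle between any of jar_1_mid, jar_2_mid, jar_3_mid's own z axis and vertical above 0.8 rad).
It fails at once if the bottle, beaker or brush is pushed more than 30 mm (distance of any of amber_bottle, beaker, brush from where it was at the start of the episode above 0.03 m).
It also fails if it takes over 67 s, if anything falls off the work surface, if the arm or the gripper's body presses on something with over 40 N, if the wrist force passes 120 N, or if a joint passes its speed limit or range.

### The arm

A 6-joint arm with a two-finger parallel gripper is mounted at the origin on the work surface. World frame = base frame: x ahead of the robot, y to its left, z up, the work surface at z = 0. Lengths are in m, angles in rad, forces in N, time in s.
With the tool pointing down it reaches from about 0.3 to 0.775 m from the base axis. Payload 14.6 kg.
Tool frame: the origin (TCP) lies at the very end of the fingers, on their centre line; the grasp point (between the pads) lies 19 mm behind it; z points along the fingers, y is the line along which they close (so a half turn about z gives the same grasp; the last joint's range is limited). The gripper opens to 94 mm and grips with 3 to 60 N. Pads are 16 mm wide; open, the fingers measure 119 mm over their backs; the gripper's body (75 mm by 177 mm) begins 78 mm behind the grasp point.
Start: joints at [-1.374, 0.3, 1.521, -0, 1.321, -0.067], TCP at [0.143, -0.531, 0.205] pointing down, gripper open.
Joint ranges: [-3.03, 3.03], [-0.79, 2.21], [0.23, 2.52], [-1.04, 4.18], [0, 3.07], [-2.55, 2.55]. Speed limits (rad/s): [2.22, 2.22, 2.57, 3.14, 3.14, 3.14].

### API

Orientations are given as [roll, pitch, yaw] about the fixed x, y, z axes, in that order (R = Rz(yaw) Ry(pitch) Rx(roll)).
In Python, from station import ctrl gives the robot as it stands. The module is installed in compiled form; this text tells all that it offers.
- The arm moves only by the tool play_rows, never from a script. Its argument "commands" is a list of rows, each a list of 7 numbers: the shift along the tool's x, y, z in m, then the turn, a rotation vector about the tool's x, y, z in degrees, then the closure, from -1 (fully open) to 1 (shut). A call has 1 to 20 rows; each row shifts and turns the commanded pose from where the row before left it, along the tool's axes as they then stand; what a row does not reach is not made up. A row lasts 1/12 s, in which the tool goes at most 41.7 mm and 7.16 degrees, less where a joint would pass 70% of its speed; a pose out of reach is approached as far as the arm can. A call is refused whole if a number of a shift passes 0.0417 or a number of a turn 7.16, either way. A call with a gripper value outside its range is refused whole. The fingers move at their own pace and stop on an object; "force" is the grip in N (left out, the last holds). Time passes only in rows, so rows that do not move let the fingers close. It gives the time, the measured TCP pose, the force, the opening and the grip force at its end, in the units of the state.
- ctrl.get_obs(): the state, without advancing time (a new reading comes with each control period).
- ctrl.camera(name): name is "side" or "top"; returns the picture (480x640x3 uint8, blue, green, red); there is no depth.
- ctrl.camera_model(name): a dict with "fx", "fy", "cx", "cy" (pixels), "rvec" (rotation vector, rad) and "tvec" (3), from world to camera coordinates, as OpenCV has them. Camera axes: x right, y down, z forward; pixel columns grow to the right and rows downward; lengths in m; the calibration is good to about 2 mm. A picture is of the moment at which its call begins. camera_model takes no time and is no camera call.
- ctrl.hand_in(): hands the job in; it is judged then, once.
The state is a dict: "time_s": time; "qpos": joint angles; "joint_vel": joint speeds; "tau": joint torques, N m; "ee_pos": TCP position; "eef_rot": TCP orientation; "force": force on the tool from outside, world axes, zero at the start; "moment": the same for the moment, N m; "grip_width": finger opening in m; "grip_force": force on a finger pad.
Only numpy, scipy, OpenCV 4.12 (cv2) and the standard library are available. Lean on these libraries where they do the work, as an engineer would, in place of code of your own. Each camera call takes 0.05 s, during which the arm holds its last target. There are 200 camera calls.

## Working session

There is one attempt and no reset: what is moved stays moved. The work goes in short steps, Python scripts to look and compute and a tool call to move; the robot and the scene stay as the last step left them, time stands still between calls to the robot, and variables do not carry over. Pictures are saved under pics/ and viewed, at most 10 in all, crops included, and the job is handed in when it is done.

Besides the shell and the picture viewer there is one more tool, called after ">>>" as name(argument=value, ...), one argument or row to a line, values as JSON. play_rows: Moves the arm, as the interface text tells. Its arguments: {"type":"object","properties":{"commands":{"type":"array","items":{"type":"array","items":{"type":"number"}}},"force":{"type":"number"}},"required":["commands"]}

```bash
mkdir -p pics; python3 - <<'E'
from station import ctrl
import cv2,json
for n in("side","top"):
    cv2.imwrite(f"pics/{n}0.png",ctrl.camera(n)); print(n,ctrl.camera_model(n))
o=ctrl.get_obs();print(o)
E
```

```text
side {'fx': 493.41657881818054, 'fy': 493.41657881818054, 'cx': 325.3825023719336, 'cy': 240.9242787675896, 'rvec': array([ 2.31102867, -0.92115266,  0.35323879]), 'tvec': array([-0.48579527,  0.3269826 ,  0.70802846])}
top {'fx': 436.5519162802594, 'fy': 436.5519162802594, 'cx': 318.50642651495167, 'cy': 231.05564043258371, 'rvec': array([ 2.16392428, -2.2134633 ,  0.08960968]), 'tvec': array([-0.07547609,  0.61688836,  0.99723849])}
{'time_s': 0.1, 'qpos': array([-1.37356754e+00,  3.00416237e-01,  1.52145831e+00, -4.83917045e-05,
        1.32070928e+00, -6.65821557e-02]), 'joint_vel': array([-0.00110988, -0.00177897, -0.00122873, -0.0002015 ,  0.00078501,
        0.00070113]), 'tau': array([ 1.46340280e-03, -5.32638502e+01, -3.53279757e+01,  7.09460699e-02,
        2.35438946e-02, -6.11528935e-05]), 'ee_pos': array([ 0.14337118, -0.53076299,  0.20496836]), 'eef_rot': array([-3.14060055e+00, -1.91754708e-05,  2.63822929e-01]), 'force': array([0.12981005, 0.90265677, 0.20453877]), 'moment': array([-0.02612715,  0.01822214,  0.03706937]), 'grip_force': 0.0, 'grip_width': 0.09407342322503381}
```

View pics/top0.png

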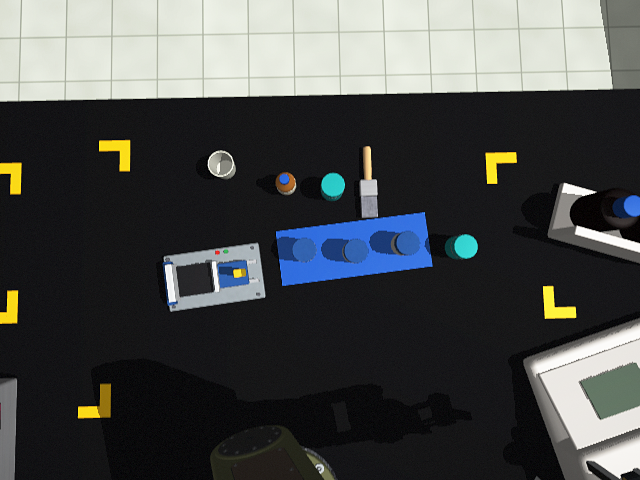

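View pics/side0.png

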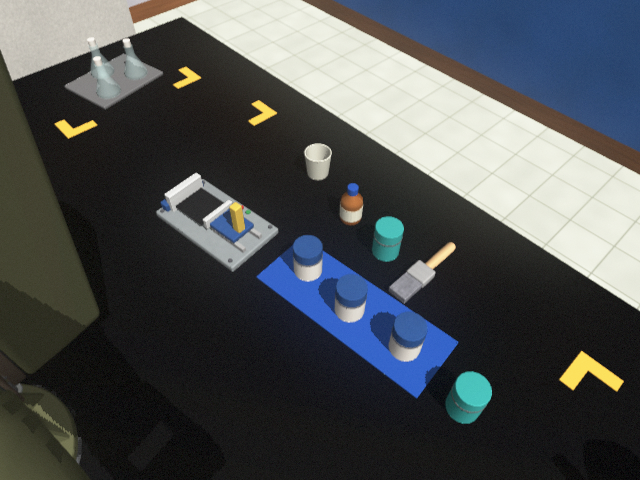

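```bash
cat > h.py <<'E'
import numpy as np,cv2
from station import ctrl
M={n:ctrl.camera_model(n) for n in("side","top")}
def ray(n,px,z):
    m=M[n];R=cv2.Rodrigues(m["rvec"])[0];c=-R.T@m["tvec"]
    d=R.T@np.array([(px[0]-m["cx"])/m["fx"],(px[1]-m["cy"])/m["fy"],1])
    return c+d*(z-c[2])/d[2]
def proj(n,p):
    m=M[n];K=np.array([[m["fx"],0,m["cx"]],[0,m["fy"],m["cy"]],[0,0,1]])
    return cv2.projectPoints(np.array(p,float).reshape(-1,3),m["rvec"],m["tvec"],K,None)[0].reshape(-1,2)
def blobs(mask,amin):
    n,l,s,c=cv2.connectedComponentsWithStats(mask.astype(np.uint8))
    return [(c[i].round(1),s[i].tolist(),l==i) for i in range(1,n) if s[i][4]>=amin]
E
python3 - <<'E'
from h import *
t=cv2.imread("pics/top0.png");s=cv2.imread("pics/side0.png")
a=cv2.resize(t[205:315,155:485],(792,264),interpolation=cv2.INTER_CUBIC)
b=cv2.resize(s[165:385,145:475],(480,320),interpolation=cv2.INTER_CUBIC)
o=np.zeros((590,800,3),np.uint8);o[:264,:792]=a;o[268:588,:480]=b
cv2.imwrite("pics/crop0.png",o)
for n,i in(("top",t),("side",s)):
    h=cv2.cvtColor(i,cv2.COLOR_BGR2HSV)
    for p in ([(303,247),(292,235),(355,249),(407,241),(420,225),(239,272),(235,282),(292,245)] if n=="top" else [(307,245),(350,286),(408,325),(350,370),(237,214),(230,235),(307,265)]):
        print(n,p,i[p[1],p[0]],h[p[1],p[0]])
    y=cv2.inRange(h,(18,120,100),(35,255,255))
    print(n,"yellow",[(c,st) for c,st,_ in blobs(y,15)])
E
```

```text
top (303, 247) [172  95  48] [109 184 172]
top (292, 235) [222 108  47] [110 201 222]
top (355, 249) [176  99  51] [108 181 176]
top (407, 241) [175 100  51] [108 181 175]
top (420, 225) [226 115  55] [110 193 226]
top (239, 272) [ 55 232 251] [ 27 199 251]
top (235, 282) [178 100  50] [108 183 178]
top (292, 245) [118  60  31] [110 188 118]
top yellow [(array([117.8, 151.3]), [99, 140, 31, 32, 568]), (array([497. , 163.2]), [485, 152, 32, 32, 572]), (array([ 12.8, 175.5]), [0, 162, 22, 33, 478]), (array([238.8, 272.5]), [233, 269, 13, 9, 99]), (array([555.2, 306.1]), [543, 286, 33, 33, 612]), (array([ 10.3, 308.5]), [0, 290, 18, 34, 456]), (array([ 97.9, 405. ]), [78, 384, 33, 35, 634])]
side (307, 245) [159  95  60] [109 159 159]
side (350, 286) [160  97  61] [109 158 160]
side (408, 325) [164 101  63] [109 157 164]
side (350, 370) [36 25 24] [118  85  36]
side (237, 214) [ 77 174 208] [ 22 161 208]
side (230, 235) [165 104  67] [109 151 165]
side (307, 265) [122  96  85] [111  77 122]
side yellow [(array([186.5,  77.3]), [173, 66, 28, 23, 296]), (array([261.4, 112.7]), [248, 100, 29, 26, 359]), (array([ 73.7, 127.6]), [54, 119, 44, 20, 407]), (array([236.9, 216.8]), [230, 202, 15, 30, 312]), (array([588.6, 372.5]), [559, 351, 65, 41, 1164])]
```

View pics/crop0.png

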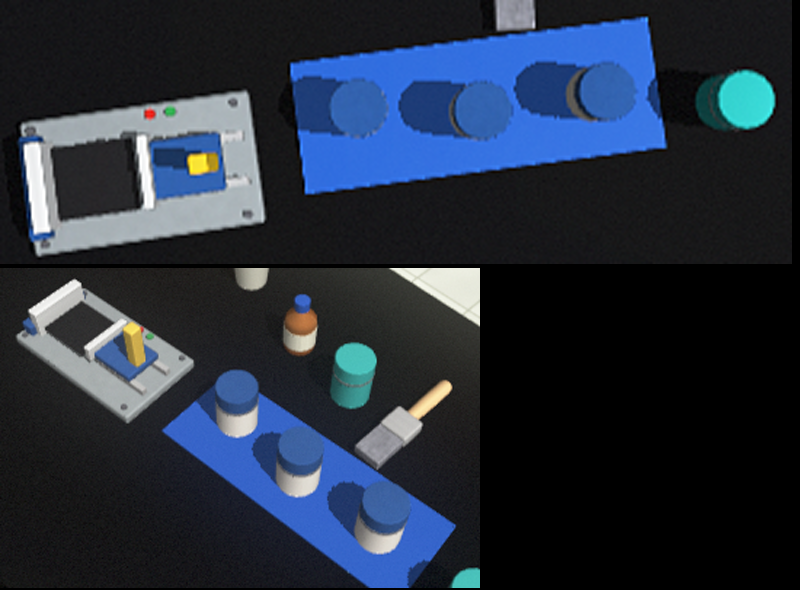

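The three white jars with blue lids are at top pixels (303,249), (355,251) and (407,243). These fit the description. The turquoise cylinders at (333,187) and (462,247) are look-alikes, so I'll leave them alone. The clamp spans (164..265, 243..311), with its post at (239,272).

```bash
python3 - <<'E'
from h import *
t=cv2.imread("pics/top0.png");s=cv2.imread("pics/side0.png")
h=cv2.cvtColor(t,cv2.COLOR_BGR2HSV)
roi=np.zeros(t.shape[:2],np.uint8);roi[208:290,270:440]=1
m=cv2.inRange(h,(100,150,160),(118,200,190))*roi
m=cv2.morphologyEx(m,cv2.MORPH_OPEN,np.ones((5,5),np.uint8))
for c,st,mm in blobs(m>0,100):
    (x,y),r=cv2.minEnclosingCircle(np.argwhere(mm)[:,::-1].astype(np.float32))
    p=ray("top",c,.076); e=ray("top",(c[0]+r,c[1]),.076)
    print("lid",c,st,p.round(4),"r",np.linalg.norm(e-p).round(4),"side px",proj("side",p).round(1),proj("side",p-[0,0,.012]).round(1))
hs=cv2.cvtColor(s,cv2.COLOR_BGR2HSV)
m=cv2.inRange(hs,(100,110,110),(118,175,180));m=cv2.morphologyEx(m,cv2.MORPH_OPEN,np.ones((5,5),np.uint8))
for c,st,_ in blobs(m>0,150): print("side blue",c,st,ray("side",c,.066).round(4))
# mat
m=cv2.inRange(h,(100,150,80),(118,255,255))*roi
cs=max(cv2.findContours(m,0,2)[0],key=cv2.contourArea)
b=cv2.boxPoints(cv2.minAreaRect(cs));w=np.array([ray("top",q,.004) for q in b])
print("mat",w.round(4).tolist(),np.linalg.norm(w[0]-w[1]),np.linalg.norm(w[1]-w[2]),w.mean(0))
# clamp: grey
roi[:]=0;roi[235:320,155:272]=1
m=((h[...,2]>90)*roi).astype(np.uint8)
cs=max(cv2.findContours(m,0,2)[0],key=cv2.contourArea)
b=cv2.approxPolyDP(cv2.convexHull(cs),4,True)[:,0]
print("clamp poly",[(q.tolist(),ray("top",q,.016).round(4).tolist()) for q in b])
for v in(130,200):
  for c,st,mm in blobs((h[...,2]>v)&(h[...,1]<40)&(roi>0),30):
    r=cv2.boxPoints(cv2.minAreaRect(np.argwhere(mm)[:,::-1].astype(np.float32)))
    print("white",v,c,st,r.round(1).tolist())
dk=((h[...,2]<70)&(roi>0)); dk[:,:170]=0;dk[:,222:]=0
for c,st,mm in blobs(dk,300):
    r=cv2.boxPoints(cv2.minAreaRect(np.argwhere(mm)[:,::-1].astype(np.float32)))
    print("plate",c,st,r.round(1).tolist(),ray("top",c,.03))
y=cv2.inRange(h,(20,150,225),(32,255,255))
for c,st,_ in blobs(y>0,20):
    if 230<c[0]<250: print("post",c,st,ray("top",c,.104))
ys=cv2.inRange(hs,(18,120,100),(35,255,255))
for c,st,mm in blobs(ys>0,100):
    if 225<c[0]<250:
        pts=np.argwhere(mm);print("post side",c,st,[ (r,pts[pts[:,0]==r][:,1].min(),pts[pts[:,0]==r][:,1].max()) for r in range(202,232,3)])
E
```

```text
lid [407.8 242.5] [397, 231, 22, 23, 409] [ 0.5813 -0.2859  0.076 ] r 0.0262 side px [[409.2 325.5]] [[408.  329.2]]
lid [304.  249.2] [293, 238, 23, 23, 425] [ 0.5717 -0.056   0.076 ] r 0.0265 side px [[306.7 246. ]] [[306.8 250.2]]
lid [356.  250.3] [345, 239, 23, 23, 422] [ 0.5667 -0.1707  0.076 ] r 0.0262 side px [[350.7 286.6]] [[350.3 290.6]]
side blue [534.2  50.2] [339, 0, 301, 150, 22117] [1.4897 0.0322 0.066 ]
side blue [224.9 227.9] [212, 216, 27, 25, 343] [0.495  0.0856 0.066 ]
side blue [308.  248.8] [293, 235, 29, 30, 670] [ 0.5744 -0.0563  0.066 ]
side blue [352.1 289.1] [336, 274, 32, 33, 788] [ 0.57   -0.1715  0.066 ]
side blue [410.6 327.9] [394, 312, 33, 35, 882] [ 0.5851 -0.2877  0.066 ]
mat [[0.6196, 0.0142, 0.004], [0.6586, -0.346, 0.004], [0.5269, -0.3577, 0.004], [0.489, -0.0007, 0.004]] 0.362288376734754 0.13224333768517216 [ 0.57355452 -0.17253215  0.004     ]
clamp poly [([258, 244], [0.5883, 0.053, 0.016]), ([264, 297], [0.4647, 0.0407, 0.016]), ([170, 310], [0.44, 0.2584, 0.016]), ([164, 256], [0.5652, 0.2726, 0.016])]
white 130 [216.7 277.3] [164, 243, 1
[... 907 characters left out ...]
17578, 296.29998779296875]] [0.51073899 0.19784191 0.03      ]
plate [198.3 313.4] [170, 304, 52, 16, 617] [[170.0, 304.0], [221.0, 304.0], [221.0, 319.0], [170.0, 319.0]] [0.43216815 0.18937272 0.03      ]
post [237.2 272.9] [234, 269, 8, 8, 53] [0.52358005 0.08673114 0.104     ]
post side [236.9 216.8] [230, 202, 15, 30, 312] [(202, np.int64(235), np.int64(235)), (205, np.int64(231), np.int64(240)), (208, np.int64(230), np.int64(241)), (211, np.int64(230), np.int64(241)), (214, np.int64(231), np.int64(242)), (217, np.int64(232), np.int64(242)), (220, np.int64(232), np.int64(243)), (223, np.int64(233), np.int64(243)), (226, np.int64(233), np.int64(244)), (229, np.int64(235), np.int64(243))]
```

```bash
python3 - <<'E'
from h import *
R=lambda p,z:ray("top",p,z)[:2]
a=np.radians(6.1);u=np.array([-np.sin(a),np.cos(a)]);v=np.array([np.cos(a),np.sin(a)])
P=np.array([.5236,.0867])
def sh(n,p): d=p-P; print(n,p.round(4),"along",(d@u).round(4),"lat",(d@v).round(4))
sh("fix R .058",R((173,282.6),.058));sh("fix R .03",R((173,282.6),.030));sh("fix R .016",R((173,282.6),.016));sh("fix L .058",R((166.5,283.4),.058))
sh("mov L .052",R((213,276.4),.052));sh("mov R .052",R((217,276),.052))
sh("plate L .03",R((177.3,281.2),.03));sh("plate L .016",R((177.3,281.2),.016));sh("plate R",R((212.5,276.7),.03))
sh("plate mid",R((194.5,278.9),.03))
for q in ((161.8,256.7),(257.7,242.7),(265.6,297.2),(169.8,311.2)): sh("base",R(q,.016))
c=[ray("side",(235.5,205+d),.104)[:2] for d in(0,2)]; print(c)
for p in ([.5236,.0867,.104],[.5236,.0867,.04]): print(proj("side",p))
E
```

```text
fix R .058 [0.5045 0.238 ] along 0.1525 lat -0.0029
fix R .03 [0.5034 0.247 ] along 0.1616 lat -0.003
fix R .016 [0.5029 0.2516] along 0.1661 lat -0.003
fix L .058 [0.503  0.2524] along 0.167 lat -0.0028
mov L .052 [0.516  0.1503] along 0.0641 lat -0.0008
mov R .052 [0.5167 0.1413] along 0.0551 lat -0.001
plate L .03 [0.5064 0.2372] along 0.1515 lat -0.0011
plate L .016 [0.5059 0.2416] along 0.1559 lat -0.0011
plate R [0.5148 0.1566] along 0.0704 lat -0.0013
plate mid [0.5107 0.1978] along 0.1119 lat -0.001
base [0.5637 0.2777] along 0.1857 lat 0.0601
base [0.5913 0.0537] along -0.04 lat 0.0638
base [0.4642 0.037 ] along -0.0431 lat -0.0644
base [0.4373 0.2589] along 0.1804 lat -0.0675
[array([0.52646666, 0.08711458]), array([0.52341389, 0.08310176])]
[[234.37898062 205.8963957 ]]
[[238.50640984 228.76966118]]
```

>>> play_rows(
  commands=[
    [0,0,0,0,0,-6.75,-1],
    [0,0,0,0,0,-6.75,-1],
    [0,0,0,0,0,-6.75,-1],
    [0,0,0,0,0,-6.75,-1],
    [0,0,0,0,0,-6.75,-1],
    [0,0,0,0,0,-6.75,-1],
    [0,0,0,0,0,-6.75,-1],
    [0,0,0,0,0,-6.75,-1],
    [0,0,0,0,0,-6.75,-1],
    [0,0,0,0,0,-6.75,-1],
    [0,0,0,0,0,-6.75,-1],
    [0,0,0,0,0,-6.75,-1],
    [0.013,0.031,0,0,0,0,-1],
    [0.013,0.031,0,0,0,0,-1],
    [0.013,0.031,0,0,0,0,-1],
    [0.013,0.031,0,0,0,0,-1],
    [0.013,0.031,0,0,0,0,-1],
    [0.013,0.031,0,0,0,0,-1],
    [0.013,0.031,0,0,0,0,-1],
    [0,0,0,0,0,0,-1],
  ],
  force=25,
)

```text
time_s: 1.77
ee_pos: [0.3532, -0.4147, 0.2051]
eef_rot: [3.141, -0.001, 1.681]
force: [-0.6, -0.2, -0.2]
grip_width: 0.094
grip_force: 0.0
```

```bash
cat >> h.py <<'E'
def go(x,y,z):
    from scipy.spatial.transform import Rotation as Ro
    o=ctrl.get_obs();R=Ro.from_euler("xyz",o["eef_rot"]).as_matrix()
    print("t",o["time_s"],"pos",o["ee_pos"].round(4),"yaw",np.degrees(o["eef_rot"]).round(2),"tool d",(R.T@(np.array([x,y,z])-o["ee_pos"])).round(4),"F",o["force"].round(2),"w",o["grip_width"],o["grip_force"])
E
python3 -c "
from h import *
go(.582,-.2865,.045)"
```

```text
t 1.7667 pos [ 0.3532 -0.4147  0.2051] yaw [ 1.7997e+02 -5.0000e-02  9.6340e+01] tool d [0.102  0.2415 0.1604] F [-0.55 -0.15 -0.18] w 0.09398740396260222 0.0
```

>>> play_rows(
  commands=[
    [0.0145,0.0345,0,0,0,0,-1],
    [0.0145,0.0345,0,0,0,0,-1],
    [0.0145,0.0345,0,0,0,0,-1],
    [0.0145,0.0345,0,0,0,0,-1],
    [0.0145,0.0345,0,0,0,0,-1],
    [0.0145,0.0345,0,0,0,0,-1],
    [0.0145,0.0345,0,0,0,0,-1],
    [0,0,0.03,0,0,0,-1],
    [0,0,0.03,0,0,0,-1],
    [0,0,0.03,0,0,0,-1],
    [0,0,0.03,0,0,0,-1],
    [0,0,0.02,0,0,0,-1],
    [0,0,0.01,0,0,0,-1],
    [0,0,0.01,0,0,0,-1],
    [0,0,0,0,0,0,-1],
    [0,0,0,0,0,0,1],
    [0,0,0,0,0,0,1],
    [0,0,0,0,0,0,1],
    [0,0,0,0,0,0,1],
    [0,0,0,0,0,0,1],
  ],
)

```text
time_s: 3.43
ee_pos: [0.579, -0.2909, 0.0461]
eef_rot: [3.141, 0.001, 1.678]
force: [-0.8, -0.5, 0.1]
grip_width: 0.064
grip_force: 0.0
```

```bash
python3 -c "
from h import *
go(.582,-.2865,.045)"
```

```text
t 3.4333 pos [ 0.579  -0.2909  0.0461] yaw [1.7995e+02 3.0000e-02 9.6110e+01] tool d [0.004  0.0034 0.0011] F [-0.8  -0.5   0.07] w 0.06395743996752182 0.0
```

>>> play_rows(
  commands=[
    [0.004,0.003,0,0,0,0,0],
    [0,0,0,0,0,0,1],
    [0,0,0,0,0,0,1],
    [0,0,0,0,0,0,1],
    [0,0,0,0,0,0,1],
    [0,0,-0.005,0,0,0,1],
    [0,0,-0.015,0,0,0,1],
    [0,0,-0.015,0,0,0,1],
    [0,0,0,0,0,0,1],
    [0,0,0,0,0,0,1],
    [0,0,0,0,0,0,1],
    [0,0,0,0,0,0,1],
  ],
)

```text
time_s: 4.43
ee_pos: [0.5807, -0.2862, 0.079]
eef_rot: [-3.14, -0.001, 1.677]
force: [0.7, 0.2, -4.5]
grip_width: 0.0533
grip_force: 25.0
```

```bash
python3 -c "
from h import *
go(.582,-.2865,.045);print(ctrl.get_obs()['tau'])"
```

```text
t 4.4333 pos [ 0.5807 -0.2862  0.079 ] yaw [-1.7989e+02 -7.0000e-02  9.6110e+01] tool d [-0.0005  0.0013  0.034 ] F [ 0.74  0.21 -4.54] w 0.05330179585559147 24.99918669462204
[-2.25624454e-02 -7.24586391e+01 -3.50619221e+01  3.56468267e-02
  5.19752805e-02 -2.16403987e-04]
```

>>> play_rows(
  commands=[
    [0,0,-0.025,0,0,0,1],
    [0,0,-0.025,0,0,0,1],
    [0,0,-0.025,0,0,0,1],
    [0,0,-0.025,0,0,0,1],
    [0,0,-0.025,0,0,0,1],
    [0,0,0,0,0,0,1],
    [0.02,0,0,0,0,0,1],
    [0.035,-0.0015,0,0,0,0,1],
    [0.035,-0.0015,0,0,0,0,1],
    [0.035,-0.0015,0,0,0,0,1],
    [0.035,-0.0015,0,0,0,0,1],
    [0.035,-0.0015,0,0,0,0,1],
    [0.035,-0.0015,0,0,0,0,1],
    [0.035,-0.0015,0,0,0,0,1],
    [0.035,-0.0015,0,0,0,0,1],
    [0.035,-0.0015,0,0,0,0,1],
    [0.035,-0.0015,0,0,0,0,1],
    [0.035,-0.0015,0,0,0,0,1],
    [0.035,-0.0015,0,0,0,0,1],
    [0,0,0,0,0,0,1],
  ],
)

```text
time_s: 6.1
ee_pos: [0.5149, 0.1539, 0.2033]
eef_rot: [-3.139, -0.001, 1.682]
force: [-0.0, -0.4, -4.0]
grip_width: 0.0537
grip_force: 25.0
```

```bash
python3 -c "
from h import *
go(.5105,.1996,.071);print(ctrl.get_obs()['tau'])"
```

```text
t 6.1 pos [0.5149 0.1539 0.2033] yaw [-1.7986e+02 -7.0000e-02  9.6350e+01] tool d [0.0457 0.001  0.1324] F [-0.   -0.39 -4.03] w 0.053674527984387266 24.99981701374054
[ 3.13966289e+00 -5.38792884e+01 -3.73230207e+01  1.21635091e-01
  2.66401400e-02  1.47522837e+00]
```

>>> play_rows(
  commands=[
    [0.023,0.0005,0,0,0,0,1],
    [0.022,0.0005,0,0,0,0,1],
    [0,0,0,0,0,0,1],
    [0,0,0.025,0,0,0,1],
    [0,0,0.025,0,0,0,1],
    [0,0,0.025,0,0,0,1],
    [0,0,0.02,0,0,0,1],
    [0,0,0.01,0,0,0,1],
    [0,0,0,0,0,0,1],
    [0,0,0,0,0,0,1],
  ],
)

```text
time_s: 6.93
ee_pos: [0.5128, 0.1938, 0.1003]
eef_rot: [-3.141, 0.0, 1.677]
force: [0.1, -0.3, -3.6]
grip_width: 0.0537
grip_force: 25.0
```

```bash
python3 - <<'E'
from h import *
go(.5105,.1996,.071)
for n in("side","top"): cv2.imwrite(f"pics/{n}1.png",ctrl.camera(n))
t=cv2.imread("pics/top1.png")[215:335,140:290];s=cv2.imread("pics/side1.png")[130:290,140:300]
o=np.zeros((400,800,3),np.uint8);o[:320,:400]=cv2.resize(t,(400,320));o[:400,400:]=cv2.resize(s,(400,400));cv2.imwrite("pics/crop1.png",o)
E
```

```text
t 6.9333 pos [0.5128 0.1938 0.1003] yaw [-1.7996e+02  1.0000e-02  9.6110e+01] tool d [ 0.006  -0.0016  0.0293] F [ 0.12 -0.28 -3.59] w 0.05368710354968305 24.99914914369583
```

View pics/crop1.png

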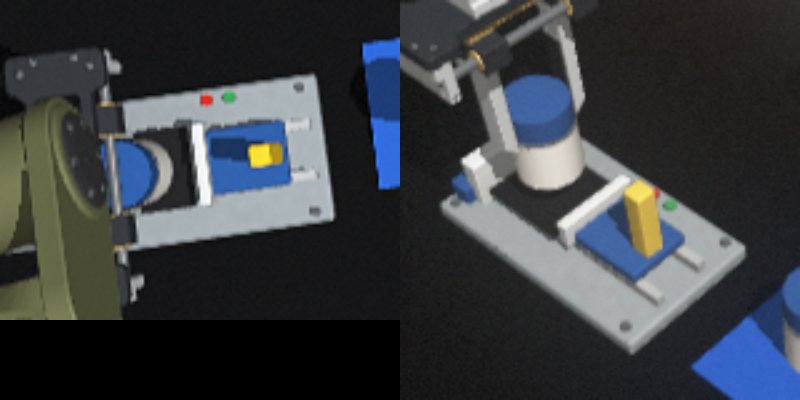

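The side crop shows the jar upright at (545,130) of the crop, over the black plate and between the jaws. The jaw is open.

>>> play_rows(
  commands=[
    [0.006,-0.001,0,0,0,0,1],
    [0,0,0.01,0,0,0,1],
    [0,0,0.01,0,0,0,1],
    [0,0,0.005,0,0,0,1],
    [0,0,0.002,0,0,0,1],
    [0,0,0.002,0,0,0,1],
    [0,0,0.002,0,0,0,1],
    [0,0,0.002,0,0,0,1],
    [0,0,0,0,0,0,1],
    [0,0,0,0,0,0,1],
    [0,0,0,0,0,0,1],
  ],
)

```text
time_s: 7.95
ee_pos: [0.5112, 0.1999, 0.0677]
eef_rot: [3.141, -0.0, 1.677]
force: [-1.4, 0.4, -1.4]
grip_width: 0.0539
grip_force: 25.0
```

```bash
python3 -c "
from h import *
go(.5105,.1996,.064)"
```

```text
t 7.95 pos [0.5112 0.1999 0.0677] yaw [179.98  -0.    96.11] tool d [-0.0002 -0.0008  0.0037] F [-1.39  0.4  -1.42] w 0.05392594819447936 24.99966412782669
```

>>> play_rows(
  commands=[
    [0,0,0.0015,0,0,0,1],
    [0,0,0.0015,0,0,0,1],
    [0,0,0.0005,0,0,0,1],
    [0,0,0,0,0,0,1],
    [0,0,0,0,0,0,1],
  ],
)

```text
time_s: 8.37
ee_pos: [0.5113, 0.1999, 0.064]
eef_rot: [3.141, -0.0, 1.678]
force: [0.2, -0.5, -1.1]
grip_width: 0.0533
grip_force: 25.0
```

```bash
python3 -c "
from h import *
go(.5105,.1996,.064)"
```

```text
t 8.3667 pos [0.5113 0.1999 0.064 ] yaw [179.98  -0.    96.12] tool d [-0.0002 -0.0008  0.    ] F [ 0.17 -0.46 -1.13] w 0.053296636918334646 24.99972403049469
```

>>> play_rows(
  commands=[
    [0,0,0,0,0,0,0],
    [0,0,0,0,0,0,-1],
    [0,0,0,0,0,0,-1],
    [0,0,0,0,0,0,-1],
    [0,0,0,0,0,0,-1],
    [0,0,-0.01,0,0,0,-1],
    [0,0,-0.03,0,0,0,-1],
    [0,0,-0.03,0,0,0,-1],
    [0,0,-0.03,0,0,0,-1],
    [-0.03,0,0,0,0,0,-1],
    [-0.03,0,0,0,0,0,-1],
    [-0.03,0,0,0,0,0,-1],
    [-0.023,0,0,0,0,0,-1],
    [0,0,0,0,0,0,-1],
  ],
)

```text
time_s: 9.53
ee_pos: [0.5236, 0.0843, 0.1649]
eef_rot: [3.141, 0.001, 1.675]
force: [-0.4, -0.3, -0.3]
grip_width: 0.0942
grip_force: 0.0
```

```bash
python3 - <<'E'
from h import *
go(.5236,.0867,.069)
for n in("side","top"): cv2.imwrite(f"pics/{n}2.png",ctrl.camera(n))
t=cv2.imread("pics/top2.png")[215:335,140:290];s=cv2.imread("pics/side2.png")[130:290,140:300]
o=np.zeros((400,800,3),np.uint8);o[:320,:400]=cv2.resize(t,(400,320));o[:400,400:]=cv2.resize(s,(400,400));cv2.imwrite("pics/crop2.png",o)
E
```

```text
t 9.5333 pos [0.5236 0.0843 0.1649] yaw [1.7995e+02 3.0000e-02 9.5950e+01] tool d [0.0024 0.0002 0.0959] F [-0.38 -0.32 -0.27] w 0.09423848700814752 0.0
```

View pics/crop2.png

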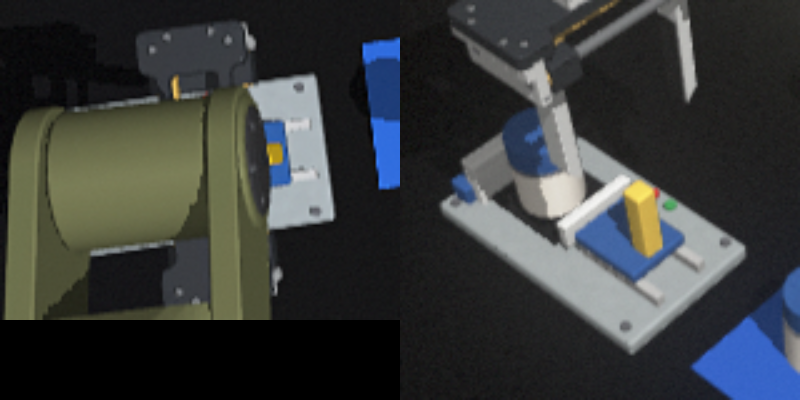

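The jar stands upright on the plate between the jaws, at about (545,165) of the crop. The post is clear at (643,215).

>>> play_rows(
  commands=[
    [0.0025,0,0,0,0,0,-1],
    [0,0,0.03,0,0,0,-1],
    [0,0,0.03,0,0,0,-1],
    [0,0,0.02,0,0,0,-1],
    [0,0,0.015,0,0,0,-1],
    [0,0,0,0,0,0,-1],
    [0,0,0,0,0,0,1],
    [0,0,0,0,0,0,1],
    [0,0,0,0,0,0,1],
    [0,0,0,0,0,0,1],
    [0,0,0,0,0,0,1],
    [0,0,0,0,0,0,1],
    [0,0,0,0,0,0,1],
    [0,0,0,0,0,0,1],
    [0,0,0,0,0,0,1],
    [0,0,0,0,0,0,1],
    [0,0,0,0,0,0,1],
    [0,0,0,0,0,0,1],
  ],
  force=25,
)

```text
time_s: 11.13
ee_pos: [0.5246, 0.0902, 0.0692]
eef_rot: [3.137, -0.0, 1.678]
force: [27.0, 5.0, -23.6]
grip_width: 0.0182
grip_force: 25.5
```

```bash
python3 - <<'E'
from h import *
go(.5236-.034*.106,.0867+.034*.994,.069)
s=cv2.imread("pics/side2.png")
h=cv2.cvtColor(s,cv2.COLOR_BGR2HSV)
col=200
for z in(.022,.030):
    c=np.array([.5110,.2000,z]);th=np.linspace(0,6.28,60)
    q=proj("side",np.c_[c[0]+.027*np.cos(th),c[1]+.027*np.sin(th),0*th+z]);i=q[:,1].argmax();print(z,"bottom",q[i].round(1), "lid low", (proj("side",[c[0]+.027*np.cos(th[i]),c[1]+.027*np.sin(th[i]),z+.048])).round(1))
for x in(199,201,203): print(x,h[195:226,x,2].tolist())
E
```

```text
t 11.1333 pos [0.5246 0.0902 0.0692] yaw [ 1.7973e+02 -1.0000e-02  9.6120e+01] tool d [ 0.0306 -0.0014  0.0001] F [ 27.04   4.95 -23.6 ] w 0.018158708155817143 25.496381521224976
0.022 bottom [198.4 216.8] lid low [[193.9 200.1]]
0.03 bottom [197.7 214.1] lid low [[193.1 197.2]]
199 [132, 132, 126, 130, 125, 151, 204, 223, 223, 222, 221, 222, 223, 221, 222, 221, 221, 219, 221, 220, 219, 174, 82, 35, 45, 48, 48, 49, 49, 47, 49]
201 [128, 128, 129, 127, 123, 193, 226, 226, 224, 223, 225, 224, 224, 224, 224, 224, 223, 224, 221, 221, 221, 179, 93, 47, 51, 46, 44, 38, 38, 42, 46]
203 [129, 127, 127, 114, 151, 208, 224, 224, 225, 224, 225, 225, 225, 225, 224, 225, 224, 223, 225, 225, 224, 162, 57, 144, 215, 184, 108, 78, 65, 57, 49]
```

>>> play_rows(
  commands=[
    [0,0.001,0,0,0,0,1],
    [0,0,0,0,0,0,1],
    [0,0,0,0,0,0,1],
  ],
)

```text
time_s: 11.38
ee_pos: [0.5248, 0.0902, 0.069]
eef_rot: [3.139, 0.0, 1.678]
force: [7.3, 0.3, -4.3]
grip_width: 0.0181
grip_force: 25.0
```

>>> play_rows(
  commands=[
    [0.003,0,0,0,0,0,1],
    [0.003,0,0,0,0,0,1],
    [0.003,0,0,0,0,0,1],
    [0.003,0,0,0,0,0,1],
    [0.003,0,0,0,0,0,1],
    [0.003,0,0,0,0,0,1],
    [0.003,0,0,0,0,0,1],
    [0.001,0,0,0,0,0,1],
    [0.001,0,0,0,0,0,1],
    [0.001,0,0,0,0,0,1],
    [0.001,0,0,0,0,0,1],
    [0,0,0,0,0,0,1],
  ],
)

```text
time_s: 12.38
ee_pos: [0.5219, 0.1144, 0.069]
eef_rot: [3.14, 0.001, 1.678]
force: [5.2, -5.2, -2.0]
grip_width: 0.018
grip_force: 25.0
```

```bash
python3 -c "
from h import *
go(.5236-.034*.106,.0867+.034*.994,.069)"
```

```text
t 12.3833 pos [0.5219 0.1144 0.069 ] yaw [1.7993e+02 6.0000e-02 9.6130e+01] tool d [ 0.0062 -0.0012  0.    ] F [ 5.2  -5.24 -2.04] w 0.018043279144598842 24.989486932754517
```

>>> play_rows(
  commands=[
    [0.001,0,0,0,0,0,1],
    [0.001,0,0,0,0,0,1],
    [0.001,0,0,0,0,0,1],
    [0.001,0,0,0,0,0,1],
    [0.001,0,0,0,0,0,1],
    [0,0,0,0,0,0,1],
  ],
)

```text
time_s: 12.88
ee_pos: [0.5213, 0.1193, 0.069]
eef_rot: [3.14, 0.001, 1.678]
force: [4.8, -4.3, -1.1]
grip_width: 0.0179
grip_force: 25.0
```

>>> play_rows(
  commands=[
    [0.001,0,0,0,0,0,1],
    [0.001,0,0,0,0,0,1],
    [0,0,0,0,0,0,1],
  ],
)

```text
time_s: 13.13
ee_pos: [0.521, 0.1213, 0.069]
eef_rot: [3.141, 0.001, 1.678]
force: [4.9, -5.9, -1.7]
grip_width: 0.0179
grip_force: 25.0
```

```bash
python3 - <<'E'
from h import *
go(.5236-.034*.106,.0867+.034*.994,.069)
s=ctrl.camera("side");cv2.imwrite("pics/crop3.png",cv2.resize(s[140:280,140:300],(640,560)))
E
```

```text
t 13.1333 pos [0.521  0.1213 0.069 ] yaw [1.7994e+02 6.0000e-02 9.6120e+01] tool d [-0.0007 -0.0011  0.    ] F [ 4.93 -5.87 -1.72] w 0.017872572317913556 24.988615214824677
```

View pics/crop3.png

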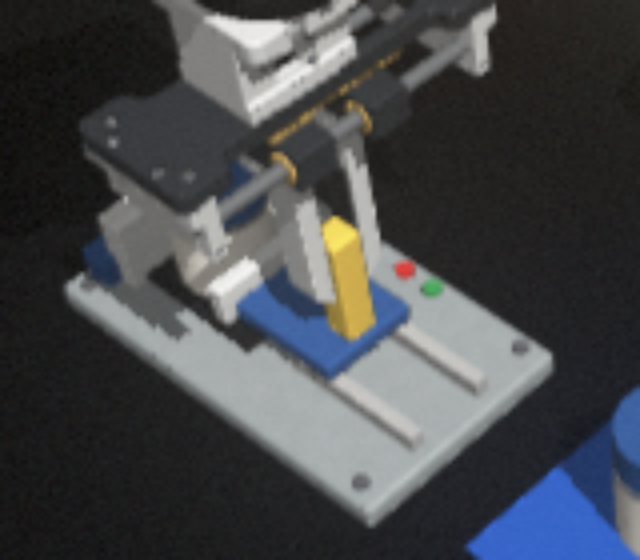

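The post has followed the fingers and the jaw has reached the jar. I'll keep pushing in small steps until the force rises.

>>> play_rows(
  commands=[
    [0.001,0,0,0,0,0,1],
    [0.0005,0,0,0,0,0,1],
    [0,0,0,0,0,0,1],
  ],
)

```text
time_s: 13.43
ee_pos: [0.5209, 0.1225, 0.069]
eef_rot: [3.141, 0.002, 1.678]
force: [3.9, -8.6, -1.3]
grip_width: 0.0178
grip_force: 25.0
```

>>> play_rows(
  commands=[
    [0.0005,0,0,0,0,0,1],
    [0.0005,0,0,0,0,0,1],
    [0,0,0,0,0,0,1],
  ],
)

```text
time_s: 13.68
ee_pos: [0.5209, 0.1227, 0.069]
eef_rot: [3.141, 0.003, 1.678]
force: [4.4, -14.6, -0.1]
grip_width: 0.018
grip_force: 25.0
```

>>> play_rows(
  commands=[
    [0.0005,0,0,0,0,0,1],
    [0,0,0,0,0,0,1],
    [0,0,0,0,0,0,1],
  ],
)

```text
time_s: 13.93
ee_pos: [0.5209, 0.1228, 0.069]
eef_rot: [3.141, 0.003, 1.677]
force: [5.4, -17.5, -0.1]
grip_width: 0.0179
grip_force: 24.9
```

>>> play_rows(
  commands=[
    [-0.001,0,0,0,0,0,1],
    [0,0,0,0,0,0,-0.5],
    [0,0,0,0,0,0,-1],
    [0,0,0,0,0,0,-1],
    [0,0,0,0,0,0,-1],
    [0,0,0,0,0,0,-1],
    [0,0,-0.02,0,0,0,-1],
    [0,0,-0.03,0,0,0,-1],
    [0,0,-0.03,0,0,0,-1],
    [0,0,-0.03,0,0,0,-1],
    [-0.03,0,-0.02,0,0,0,-1],
    [-0.04,0,0,0,0,0,-1],
    [-0.04,0,0,0,0,0,-1],
    [-0.04,0,0,0,0,0,-1],
    [-0.04,0,0,0,0,0,-1],
    [-0.04,0,0,0,0,0,-1],
    [-0.04,0,0,0,0,0,-1],
    [-0.04,0,0,0,0,0,-1],
    [-0.04,0,0,0,0,0,-1],
    [0,0,0,0,0,0,-1],
  ],
)

```text
time_s: 15.6
ee_pos: [0.5571, -0.2298, 0.1983]
eef_rot: [-3.141, 0.001, 1.673]
force: [-0.7, 0.1, -0.6]
grip_width: 0.0939
grip_force: 0.0
```

```bash
python3 - <<'E'
from h import *
go(.5,0,.2)
t=ctrl.camera("top");s=ctrl.camera("side")
o=np.zeros((600,800,3),np.uint8);o[:320,:400]=cv2.resize(t[215:335,140:290],(400,320));o[:400,400:]=cv2.resize(s[130:290,140:300],(400,400));o[325:595,:400]=cv2.resize(s[150:420,100:500],(400,270));cv2.imwrite("pics/crop4.png",o)
h=cv2.cvtColor(t,cv2.COLOR_BGR2HSV);roi=np.zeros(h.shape[:2],bool);roi[235:320,155:272]=1
for n,m,z in(("post",cv2.inRange(h,(20,150,225),(32,255,255)),.104),("lid",cv2.morphologyEx(cv2.inRange(h,(100,150,155),(118,200,195)),cv2.MORPH_OPEN,np.ones((5,5),np.uint8)),.094)):
    for c,st,_ in blobs((m>0)&roi,20): print(n,c,st,ray("top",c,z).round(4))
E
```

```text
t 15.6 pos [ 0.5571 -0.2298  0.1983] yaw [-1.7997e+02  4.0000e-02  9.5850e+01] tool d [ 0.2345 -0.0334 -0.0018] F [-0.7   0.05 -0.6 ] w 0.09389691947940527 0.0
lid [229. 265.] [227, 263, 5, 5, 25] [0.5408 0.106  0.094 ]
lid [179.6 280.1] [169, 270, 24, 22, 383] [0.5108 0.2122 0.094 ]
```

View pics/crop4.png

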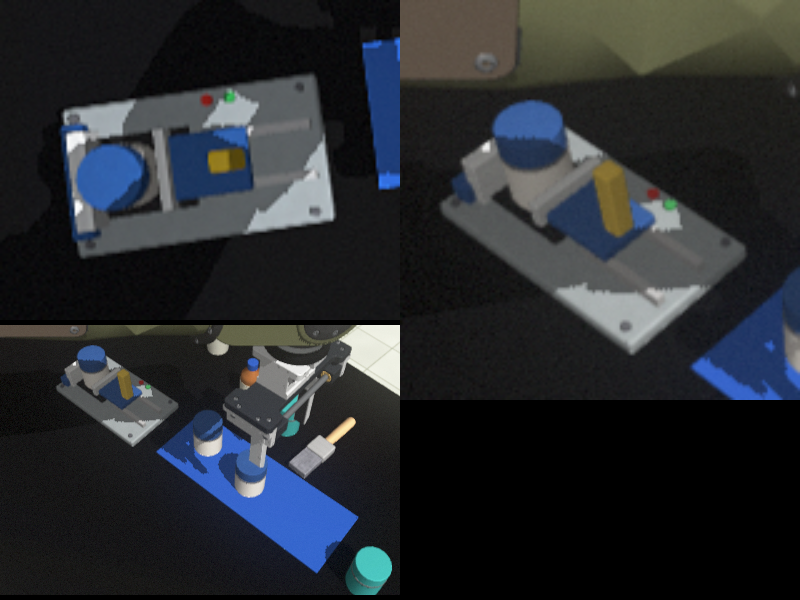

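The jar sits upright between the two jaws. Its measured lid centre (0.511, 0.212) agrees with the seat at (0.509, 0.2115). The other two jars stand on the mat and the gripper is clear of everything, so I'm handing in.

```bash
python3 -c "
from station import ctrl
print(ctrl.hand_in())"
```

```text
the job is handed in; nothing more can be done
None
```

I handed the job in at about 16 s, but the verdict was not shown: the rightmost jar lifted at about 4 N (0.4 kg), so I took it as the steel one without weighing the others, and it now stands snug in the closed clamp with the other two upright on the mat.

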